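# Sort salvaged parts on the repair bench

### The job

Sort the two salvaged parts left on the blue mat: put the heat sink into the bin that already holds a heat sink, and the transformer into the bin that already holds a transformer. Set each down gently rather than dropping it, so that it stands right way up, flat on the floor of its bin beside the part already there, and let go.

Things in the scene. Friction and masses are not known exactly. Their poses are not given: they have to be found in the camera images.
- heatsink_center (a point): Centre (half-way up) of the loose heat sink on the middle of the blue mat: bare aluminium, 50 mm (x) by 40 mm (y), 34 mm tall, 0.1 kg; 8 mm base, six upright fins along x. Grip it across y, on the flat outer fins at y = +-20 mm. z up; starts upright on the mat, whose top is 2 mm above the table. An equal one already stands in its bin; a fan and a round capacitor near it are not part of the job.
- transformer_center (a point): Centre (half-way up) of the loose transformer on the middle of the mat: dark steel core 46 mm (x) by 26 mm (y), 38 mm tall, 0.25 kg; a copper coil 30 mm long (x), 26 mm high bulges out of both sides to flat faces at y = +-21 mm. Grip it there across y, or across x on the core ends. z up; starts upright. An equal one already stands in its bin.
- heatsink_bin_in (a point): Centre of the inner floor of the heat sinks' bin, left or right on the mat: fixed open black tray, 230 mm (x) by 170 mm (y) outside, walls 5 mm thick, 45 mm high; inner floor 5 mm above the mat. x points away from the robot (within 10 degrees), z up. A heat sink stands in its far half, about 60 mm along +x; its near half, about -55 mm along x, is free.
- transformer_bin_in (a point): Centre of the inner floor of the transformers' bin, on the other side of the mat: a like tray, same sizes and axes; only what they hold tells the bins apart. A transformer stands in its far half, about 60 mm along +x; its near half, about -55 mm along x, is free.
Not all that is in view belongs to the job. Leave any pink look-alike of the part that bears transformer_center alone. Leave any turquoise look-alike of the part that bears heatsink_center alone.

How it is judged:
By the outcome, as a careful person would: the job done as asked, in the order asked, and still so for the second after the job is handed in, with the robot touching nothing.
It also fails if it takes over 58 s, if anything falls off the work surface, if the arm or the gripper's body presses on something with over 40 N, if the wrist force passes 120 N, or if a joint passes its speed limit or range.

### The arm

A 7-joint arm with a two-finger parallel gripper is mounted at the origin on the work surface. World frame = base frame: x ahead of the robot, y to its left, z up, the work surface at z = 0. Lengths are in m, angles in rad, forces in N, time in s.
With the tool pointing down it reaches from about 0.4 to 0.9 m from the base axis. Payload 5.5 kg.
Tool frame: the origin (TCP) lies midway between the tips of the shut fingers; the grasp point (between the pads) lies 19 mm behind it; z points along the fingers, y is the line along which they close (so a half turn about z gives the same grasp; the last joint's range is limited). The gripper opens to 92 mm and grips with 3 to 60 N. Pads are 19 mm wide; open, the fingers measure 130 mm over their backs; the gripper's body (75 mm by 190 mm) begins 47 mm behind the grasp point.
Start: joints at [1.392, 0.501, -0.427, 1.55, 0.221, 1.138, -0.21], TCP at [0.278, -0.588, 0.189] pointing down, gripper open.
Joint ranges: [-2.88, 2.88], [-0.31, 2.03], [-1.54, 1.56], [0.2, 2.42], [-1.41, 4.55], [0.19, 2.02], [-2.57, 2.57]. Speed limits (rad/s): [2.57, 2.57, 3.14, 3.14, 3.14, 3.14, 3.14].

### API

Orientations are given as a unit quaternion [x, y, z, w].
In Python, from bench import r gives the robot as it stands. The module is installed in compiled form; this text tells all that it offers.
- The arm moves only by the shell command python3 -m crank 'ROWS'. ROWS is JSON, one flat list of numbers, 7 for each row, row after row: the turn, a rotation vector about the tool's x, y, z in rad, then the shift along the tool's x, y, z in mm, then the finger opening in mm, from 0 to 91.8. A call has 1 to 8 rows; each row shifts and turns the commanded pose from where the row before left it, along the tool's axes as they then stand; what a row does not reach is not made up. A row lasts 1/8 s, in which the tool goes at most 62.5 mm and 10.7 degrees, less where a joint would pass 70% of its speed; a pose out of reach is approached as far as the arm can. A call with a gripper value outside its range is refused whole. The fingers move at their own pace and stop on an object; the grip force is fixed at half the most. Time passes only in rows, so rows that do not move let the fingers close. It gives the time, the measured TCP pose, the force, the opening and the grip force at its end, in the units of the state.
- r.state(): the state, without advancing time (a new reading comes with each control period).
- r.capture(name): name is "scene" or "top"; returns the picture (480x640x3 uint8, blue, green, red); there is no depth.
- r.camera_params(name): a dict with "intrinsics" (3x3 intrinsics, pixels), "R" (3x3) and "t" (3): a world point X has camera coordinates R X + t. Camera axes: x right, y down, z forward; pixel columns grow to the right and rows downward; lengths in m; the calibration is good to about 2 mm. A picture is of the moment at which its call begins. camera_params takes no time and is no camera call.
- r.sign_off(): hands the job in; it is judged then, once.
The state is a dict: "time": time; "qpos": joint angles; "joint_vel": joint speeds; "joint_efforts": joint torques, N m; "tool_pos": TCP position; "ee_rot": TCP orientation; "ft_force": force on the tool from outside, world axes, zero at the start; "torque": the same for the moment, N m; "grip_width": finger opening in m; "grip_force": force on a finger pad.
Only numpy, scipy, OpenCV 4.12 (cv2) and the standard library are available. Lean on these libraries where they do the work, as an engineer would, in place of code of your own. Each camera call takes 0.05 s, during which the arm holds its last target. There are 200 camera calls.

## Working session

There is one attempt and no reset: what is moved stays moved. The work goes in short steps, Python scripts to look and compute and a shell command to move; the robot and the scene stay as the last step left them, time stands still between calls to the robot, and variables do not carry over. Pictures are saved under pics/ and viewed, at most 10 in all, crops included, and the job is handed in when it is done.

```bash
mkdir -p pics; python3 - <<'E'
from bench import r
import cv2,numpy as np
for n in("scene","top"):
    cv2.imwrite(f"pics/{n}0.png",r.capture(n)); p=r.camera_params(n); print(n,np.round(p["intrinsics"],1).tolist(),(-p["R"].T@p["t"]).round(3),p["R"].round(3).tolist())
s=r.state();print(s["time"],s["tool_pos"],s["ee_rot"],s["grip_width"],s["ft_force"])
E
```

```text
scene [[571.6, 0.0, 315.3], [0.0, 571.6, 240.0], [0.0, 0.0, 1.0]] [ 1.145 -0.478  0.739] [[0.62, 0.785, 0.01], [0.519, -0.4, -0.755], [-0.588, 0.473, -0.656]]
top [[436.4, 0.0, 314.2], [0.0, 436.4, 244.4], [0.0, 0.0, 1.0]] [0.353 0.005 0.945] [[-0.101, -0.995, -0.001], [-0.974, 0.099, -0.203], [0.202, -0.019, -0.979]]
0.1 [ 0.27758366 -0.58698222  0.18848766] [ 9.75691304e-01  2.19147708e-01 -1.70629018e-04 -8.55914582e-04] 0.09186523116644103 [-0.35134664  1.20514941 -1.33181932]
```

View pics/top0.png

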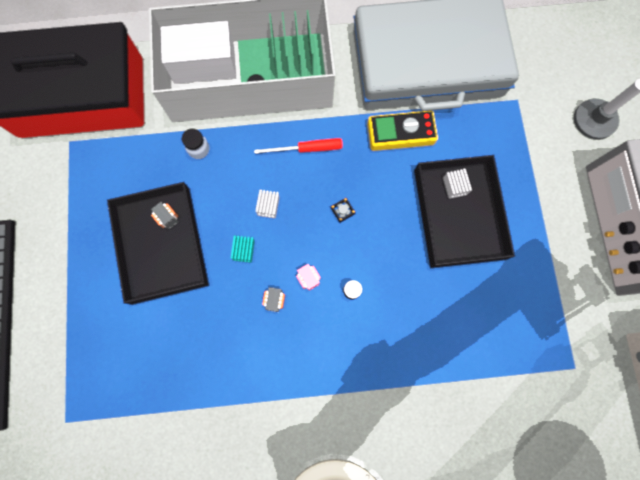

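View pics/scene0.png

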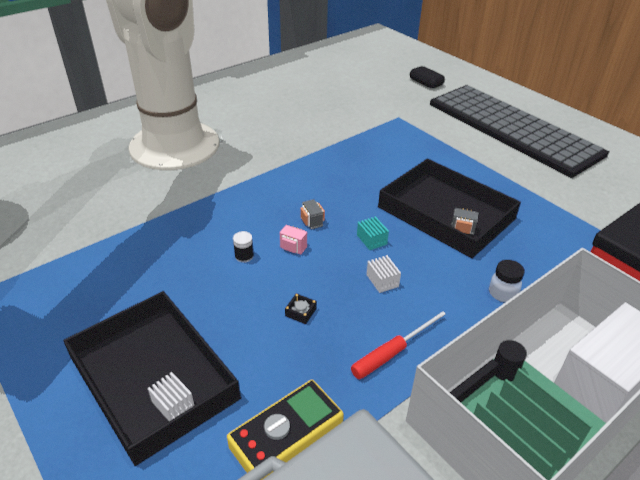

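The top view shows these candidates:
- **Heat sinks:** bare aluminium at (267,204), which fits, and turquoise at (243,249), a decoy. The one at (457,183) is already in the right bin.
- **Transformers:** dark steel and copper at (273,299), which fits, and pink at (308,276), a decoy. The one at (164,215) is already in the left bin.

So the right bin, centred near (463,211), takes heat sinks. The left bin, near (157,243), takes transformers. I'll confirm this in one enlarged crop.

```bash
python3 - <<'E'
import cv2,numpy as np
a=cv2.imread("pics/top0.png")
c=cv2.resize(a[180:320,225:335],None,fx=4,fy=4,interpolation=cv2.INTER_CUBIC)
b=cv2.imread("pics/scene0.png")[190:300,290:410]
b=cv2.resize(b,None,fx=2.9,fy=2.9,interpolation=cv2.INTER_CUBIC)
o=np.zeros((560,790,3),np.uint8);o[:,:440]=c;o[:b.shape[0],440:440+b.shape[1]]=b[:,:350]
cv2.imwrite("pics/crop1.png",o)
E
cat >h.py <<'E'
from bench import r
import numpy as np
def proj(n,X):
    p=r.camera_params(n);c=np.atleast_2d(X)@p["R"].T+p["t"];q=c@p["intrinsics"].T;return q[:,:2]/q[:,2:]
def ray(n,uv,z):
    p=r.camera_params(n);uv=np.atleast_2d(uv);d=np.c_[uv,np.ones(len(uv))]@np.linalg.inv(p["intrinsics"]).T@p["R"]
    o=-p["R"].T@p["t"];return o+d*((z-o[2])/d[:,2])[:,None]
E
python3 - <<'E'
from h import *
print("hs top",ray("top",(268,203),.036).round(3),"tr top",ray("top",(273,298),.04).round(3))
# bin rim outer corners (far-left, far-right, near-right, near-left)
for nm,c in(("R",[(415,163),(493,156),(513,259),(432,267)]),("L",[(108,199),(186,185),(208,285),(125,302)])):
    P=ray("top",c,.047);print(nm,P.round(3).tolist(),P.mean(0).round(3),np.linalg.norm(P-np.roll(P,-1,0),axis=1).round(3))
print("parts in bins",ray("top",(457,179),.041).round(3),ray("top",(164,214),.045).round(3))
E
```

```text
hs top [[0.642 0.078 0.036]] tr top [[0.436 0.084 0.04 ]]
R [[0.697, -0.25, 0.047], [0.696, -0.423, 0.047], [0.466, -0.422, 0.047], [0.466, -0.251, 0.047]] [ 0.581 -0.336  0.047] [0.173 0.23  0.171 0.231]
L [[0.683, 0.419, 0.047], [0.697, 0.25, 0.047], [0.476, 0.214, 0.047], [0.458, 0.385, 0.047]] [0.579 0.317 0.047] [0.169 0.225 0.172 0.227]
parts in bins [[ 0.653 -0.337  0.041]] [[0.638 0.3   0.045]]
```

View pics/crop1.png

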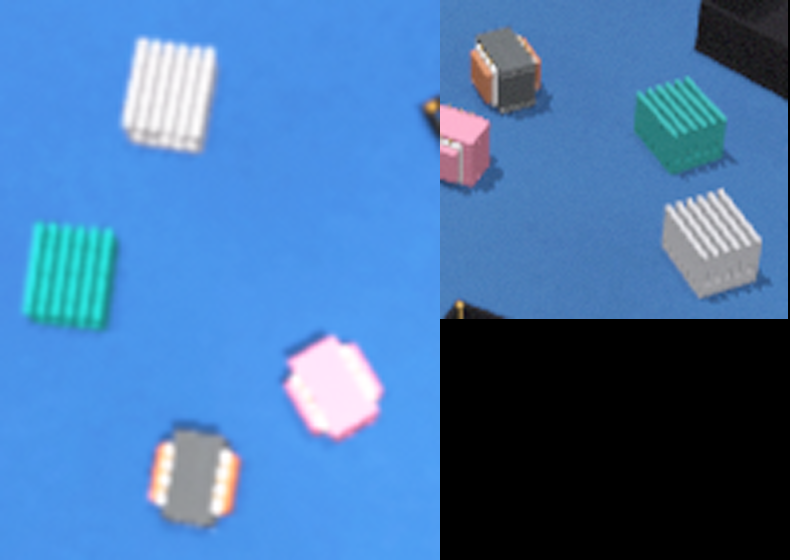

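The crop confirms them: bare aluminium heat sink at the top, copper and steel transformer at the bottom, with turquoise and pink decoys beside them. Next I'll fit the silhouettes in both views to get each pose.

```bash
cat >fit.py <<'E'
from h import *
import cv2
from scipy.optimize import minimize
HS=[(50,40,0,34)]; TR=[(46,26,0,38),(30,42,6,32)]
def box(b): return np.array([[sx*b[0]/2,sy*b[1]/2,z] for sx in(-1,1) for sy in(-1,1) for z in b[2:]])/1000
def sil(n,boxes,x,y,a,z0,win):
    m=np.zeros((win[3]*8,win[2]*8),np.uint8);R=np.array([[np.cos(a),-np.sin(a),0],[np.sin(a),np.cos(a),0],[0,0,1]])
    for b in boxes:
        q=(proj(n,box(b)@R.T+[x,y,z0])-win[:2]+.5)*8
        cv2.fillConvexPoly(m,cv2.convexHull(q.round().astype(np.int32)),255)
    return cv2.resize(m,(win[2],win[3]),interpolation=cv2.INTER_AREA)/255.
def fit(imgs,boxes,x0,z0,mask):
    W={}
    for n,im in imgs.items():
        u,v=proj(n,[x0[0],x0[1],z0+.02])[0];s=34;w=(int(u)-s,int(v)-s,2*s,2*s)
        M=mask(cv2.cvtColor(im[w[1]:w[1]+2*s,w[0]:w[0]+2*s],cv2.COLOR_BGR2HSV)).astype(np.uint8)
        k,l,st,c=cv2.connectedComponentsWithStats(M)
        j=1+np.argmin([np.hypot(*(c[i]-s))-.3*np.sqrt(st[i,4]) for i in range(1,k)]);W[n]=(w,(l==j)*1.)
    f=lambda p:sum(abs(sil(n,boxes,p[0]/1000,p[1]/1000,np.radians(p[2]),z0,w)-M).sum()/M.sum() for n,(w,M) in W.items())
    best=None
    for a in x0[2]:
        p=np.array([x0[0]*1e3,x0[1]*1e3,a])
        o=minimize(f,p,method="Nelder-Mead",options=dict(initial_simplex=[p,p+[8,0,0],p+[0,8,0],p+[0,0,12]],xatol=.1,fatol=1e-4))
        if best is None or o.fun<best.fun: best=o
    return best.x.round(1),round(best.fun,3)
notblue=lambda h:~((h[...,0]>95)&(h[...,0]<130)&(h[...,1]>90))
E
python3 - <<'E'
from fit import *
I={n:cv2.imread(f"pics/{n}0.png") for n in("top","scene")}
for k in(("top","scene"),("top",),("scene",)):
    J={n:I[n] for n in k}
    print(k,"HS",fit(J,HS,(.642,.078,(-20,0,20)),.002,notblue),"TR",fit(J,TR,(.436,.084,(-20,0,20)),.002,notblue))
E
```

```text
('top', 'scene') HS (array([646.3,  81.6, -14.8]), np.float64(0.098)) TR (array([434.5,  84.8, -14.7]), np.float64(0.147))
('top',) HS (array([646.6,  81.4, -14.2]), np.float64(0.046)) TR (array([435.2,  85.2, -14.7]), np.float64(0.076))
('scene',) HS (array([645.5,  82.2, -14.8]), np.float64(0.044)) TR (array([432.9,  85.8, -14.4]), np.float64(0.042))
```

```bash
cat >go.py <<'E'
# usage: python3 go.py x y z yaw(deg): remaining turn (tool rotvec) and the shift, in the tool axes after the turn, mm
import sys,numpy as np
from bench import r
from scipy.spatial.transform import Rotation as R
x,y,z,a=map(float,sys.argv[1:5]);s=r.state()
c=R.from_quat(s["ee_rot"]);t=R.from_matrix(np.array([[np.cos(b:=np.radians(a)),np.sin(b),0],[np.sin(b),-np.cos(b),0],[0,0,-1]]))
d=np.array([x,y,z])-s["tool_pos"]
print("turn",(c.inv()*t).as_rotvec().round(3),"shift now-axes",(c.inv().apply(d)*1e3).round(1),"after-turn",(t.inv().apply(d)*1e3).round(1),"t",round(s["time"],2),"F",s["ft_force"].round(1) if hasattr(s["ft_force"],"round") else s["ft_force"],"w",s["grip_width"],s["grip_force"])
E
python3 go.py .646 .082 .19 -14.6
python3 -m crank '[0,0,0.174,0,0,0,91.8, 0,0,0.174,0,0,0,91.8, 0,0,0.174,0,0,0,91.8, 0,0,0.174,0,0,0,91.8, 0,0,0,13,-52,0,91.8, 0,0,0,13,-52,0,91.8, 0,0,0,0,0,0,91.8]'
python3 go.py .646 .082 .19 -14.6
```

```text
turn [-0.002  0.001  0.697] shift now-axes [ 619.1 -447.2   -0.7] after-turn [ 187.9 -740.2   -1.5] t 0.1 F [-0.4  1.2 -1.3] w 0.09186523116644103 0.0
time: 0.98
tool_pos: [0.3331, -0.4882, 0.1894]
ee_rot: [0.992, -0.123, 0.0, -0.001]
ft_force: [0.2, -0.1, 0.5]
grip_width: 0.0917
grip_force: 0.0
turn [-0.003 -0.     0.009] shift now-axes [ 164.6 -629.3    1.3] after-turn [ 1.590e+02 -6.307e+02 -6.000e-01] t 0.97 F [ 0.2 -0.1  0.5] w 0.09171996133395588 0.0
```

```bash

python3 -m crank '[0,0,0.009,13,-52,0,91.8, 0,0,0,13,-52,0,91.8, 0,0,0,13,-52,0,91.8, 0,0,0,13,-52,0,91.8, 0,0,0,13,-52,0,91.8, 0,0,0,13,-52,0,91.8, 0,0,0,13,-52,0,91.8, 0,0,0,13,-52,0,91.8]'
python3 -m crank '[0,0,0,13,-52,0,80, 0,0,0,13,-52,0,80, 0,0,0,13,-52,0,80, 0,0,0,13,-52,0,80, 0,0,0,0,0,0,80]' 
python3 go.py .646 .082 .008 -14.6
```

```text
time: 1.98
tool_pos: [0.5381, -0.1183, 0.1893]
ee_rot: [0.991, -0.132, -0.0, 0.0]
ft_force: [1.1, -1.4, 0.5]
grip_width: 0.0919
grip_force: 0.0
time: 2.6
tool_pos: [0.6426, 0.0746, 0.1889]
ee_rot: [0.992, -0.128, -0.0, -0.002]
ft_force: [0.0, -0.1, 0.1]
grip_width: 0.08
grip_force: 0.0
turn [-0.004  0.001 -0.001] shift now-axes [  1.6  -7.3 180.9] after-turn [  1.4  -8.  180.9] t 2.6 F [ 0.  -0.1  0.1] w 0.08002689655636974 0.0
```

```bash

python3 -m crank '[0,0,0,1.5,-7.5,40,80, 0,0,0,0,0,50,80, 0,0,0,0,0,40,80, 0,0,0,0,0,20,80, 0,0,0,0,0,0,80, 0,0,0,0,0,0,80]'
python3 go.py .646 .082 .008 -14.6
python3 - <<'E'
from bench import r
import cv2,numpy as np
a=r.capture("top")[150:260,210:330];b=r.capture("scene")[210:330,320:450]
cv2.imwrite("pics/g1.png",np.hstack([cv2.resize(a,(390,360)),cv2.resize(b,(390,360))]))
E
```

```text
time: 3.35
tool_pos: [0.6468, 0.0755, 0.0412]
ee_rot: [0.991, -0.131, 0.001, -0.0]
ft_force: [-0.0, 0.1, 0.5]
grip_width: 0.08
grip_force: 0.0
turn [-0.001 -0.003 -0.009] shift now-axes [-2.5 -6.  33.2] after-turn [-2.4 -6.1 33.2] t 3.35 F [-0.   0.1  0.5] w 0.07999203821022141 0.0
```

View pics/g1.png

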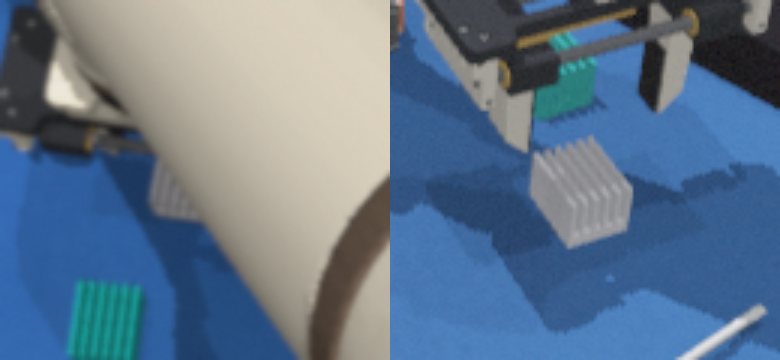

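The crop shows the fingers open above the bare heat sink, with tips around scene pixels (362,260) and (410,246). I'll check how that fits the reported TCP before going down.

```bash
python3 - <<'E'
from h import *
s=r.state();T=np.array(s["tool_pos"]);q=s["qpos"];print(T)
yd=np.array([np.sin(np.radians(-14.6)),-np.cos(np.radians(-14.6)),0])
print("tcp",proj("scene",T),"tips inner",proj("scene",[T+yd*.04,T-yd*.04]), "hs top",proj("scene",[.646,.082,.036]),"seen mid at z",ray("scene",(385.7,253),.041))
P=[]
for i in range(4): r.capture("scene");s=r.state();P.append(list(s["tool_pos"])+list(s["ee_rot"]))
print(np.round(P,4))
E
```

```text
[0.64689925 0.07575203 0.04154609]
tcp [[382.00717816 266.13566389]] tips inner [[361.91208168 272.32269476]
 [401.61641651 260.09822271]] hs top [[383.94388566 266.63646037]] seen mid at z [[0.62532308 0.10540193 0.041     ]]
[[ 6.467e-01  7.570e-02  4.140e-02  9.913e-01 -1.312e-01  1.600e-03
  -3.000e-04]
 [ 6.464e-01  7.570e-02  4.110e-02  9.914e-01 -1.312e-01  1.300e-03
  -2.000e-04]
 [ 6.461e-01  7.560e-02  4.080e-02  9.914e-01 -1.312e-01  1.100e-03
  -2.000e-04]
 [ 6.459e-01  7.560e-02  4.050e-02  9.914e-01 -1.312e-01  8.000e-04
  -1.000e-04]]
```

```bash
python3 - <<'E'
from h import *
import cv2
s=r.state();T=np.array(s["tool_pos"]);print(T,s["time"],np.round(s["joint_vel"],3))
from scipy.spatial.transform import Rotation as R
M=R.from_quat(s["ee_rot"]).as_matrix()
a=r.capture("scene");x0,y0,w,h=320,190,130,97
c=cv2.resize(a[y0:y0+h,x0:x0+w],None,fx=6,fy=6,interpolation=cv2.INTER_CUBIC)
def dot(X,col):
    for q in proj("scene",X): cv2.circle(c,tuple(int(v) for v in ((q-[x0,y0]+.5)*6)),4,col,-1)
for sg in(-1,1): dot([T+M@[dx,sg*.04,0] for dx in(-.0095,.0095)],(0,0,255)); dot([T+M@[dx,sg*.04,-.04] for dx in(-.0095,.0095)],(0,255,255))
from fit import box,HS
b=np.radians(-14.6);dot(box(HS[0])@np.array([[np.cos(b),-np.sin(b),0],[np.sin(b),np.cos(b),0],[0,0,1]]).T+[.646,.082,.002],(0,255,0))
cv2.imwrite("pics/g2.png",c)
E
```

```text
[0.64587301 0.07561954 0.04048289] 3.65 [-0.003  0.006  0.003  0.003 -0.001 -0.001  0.   ]
```

View pics/g2.png

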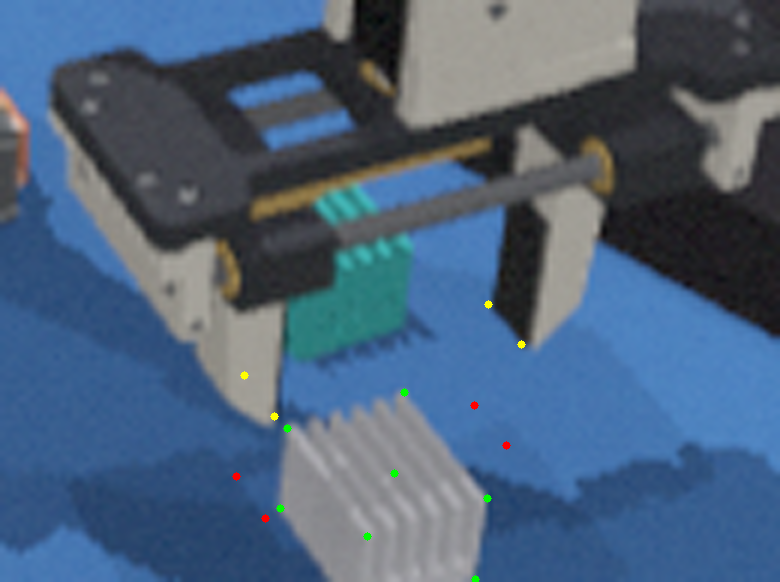

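The green model overlays the heat sink well. The visible fingertips sit on the yellow dots, about 38 mm short of where the reported TCP puts them (red). I'll go down to a reported 8 mm, which is safe under either reading, and check again from the picture.

```bash

python3 -m crank '[0,0,0,0,-5,12,80, 0,0,0,0,0,12,80, 0,0,0,0,0,8,80, 0,0,0,0,0,0,80]'
python3 go.py .646 .082 .008 -14.6
cat >ov.py <<'E'
# overlay: python3 ov.py outname u0 v0 : scene crop with reported tips in red, every 20 mm up in yellow
import sys,cv2
from h import *
from scipy.spatial.transform import Rotation as R
s=r.state();T=np.array(s["tool_pos"]);M=R.from_quat(s["ee_rot"]).as_matrix();g=s["grip_width"]/2
a=r.capture("scene");x0,y0,w,h=int(sys.argv[2]),int(sys.argv[3]),130,97
c=cv2.resize(a[y0:y0+h,x0:x0+w],None,fx=6,fy=6,interpolation=cv2.INTER_CUBIC)
for k in(0,.02,.04):
    for q in proj("scene",[T+M@[dx,sg*g,-k] for sg in(-1,1) for dx in(-.0095,.0095)]): cv2.circle(c,tuple(int(v) for v in((q-[x0,y0]+.5)*6)),3,(0,255 if k else 0,255),-1)
cv2.imwrite("pics/"+sys.argv[1],c)
E
python3 ov.py g3.png 320 200
```

```text
time: 4.2
tool_pos: [0.6454, 0.0801, 0.0059]
ee_rot: [0.991, -0.131, -0.001, 0.0]
ft_force: [-0.0, -0.2, 0.0]
grip_width: 0.0799
grip_force: 0.0
turn [ 0.001  0.002 -0.008] shift now-axes [ 0.1 -2.  -2.1] after-turn [ 0.1 -2.  -2.1] t 4.2 F [-0.  -0.2  0. ] w 0.07988373061810496 0.0
```

View pics/g3.png

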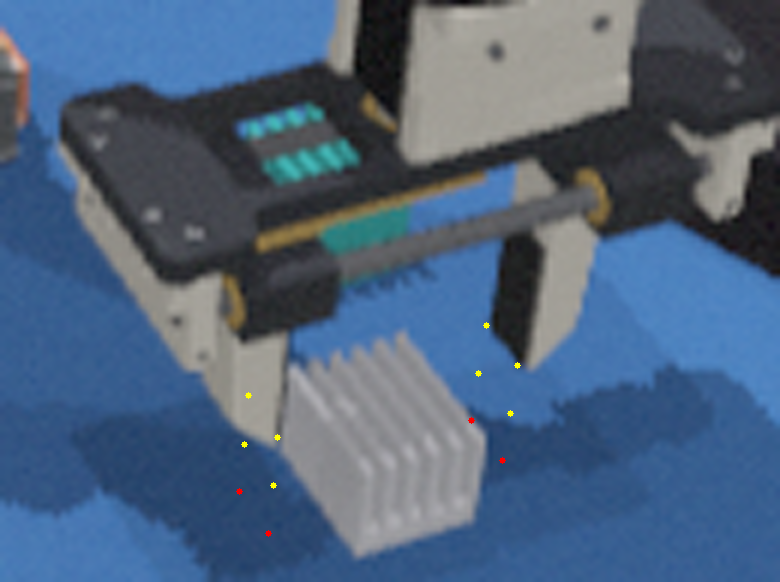

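The fingertips match a z offset of about +38 mm: the pixel gap also scales as it should for tips closer to the camera, and the heat sink isn't yet between them. I'll feel downward in small steps and watch the force. If the tips were really at 6 mm, they would meet the mat at once.

```bash

python3 -m crank '[0,0,0,0,-1,3,80, 0,0,0,0,0,0,80]' | grep -E "pos|force"
python3 -m crank '[0,0,0,0,0,3,80, 0,0,0,0,0,0,80]' | grep -E "pos|force"
python3 -m crank '[0,0,0,0,0,2,80, 0,0,0,0,0,0,80]' | grep -E "pos|force"
```

```text
tool_pos: [0.6469, 0.0815, 0.0045]
ft_force: [0.0, -0.5, 0.6]
grip_force: 0.0
tool_pos: [0.6466, 0.0812, 0.0013]
ft_force: [-0.3, -1.0, 0.2]
grip_force: 0.0
tool_pos: [0.6466, 0.0813, -0.0007]
ft_force: [0.1, -0.5, -0.3]
grip_force: 0.0
```

No contact at a reported −1 mm, so the z offset is real: true z ≈ reported + 37.5 mm. I'll continue to a reported −28 mm, which is about 9.5 mm true.

```bash

python3 -m crank '[0,0,0,0,0,7,80, 0,0,0,0,0,7,80, 0,0,0,0,0,0,80]' | grep -E "pos|force"
python3 -m crank '[0,0,0,0,0,7,80, 0,0,0,0,0,6,80, 0,0,0,0,0,0,80]' | grep -E "pos|force"
python3 ov.py g4.png 320 200
```

```text
tool_pos: [0.6458, 0.0812, -0.0157]
ft_force: [0.4, 0.2, -1.7]
grip_force: 0.0
tool_pos: [0.6461, 0.0813, -0.0284]
ft_force: [-0.4, 0.1, -0.3]
grip_force: 0.0
```

View pics/g4.png

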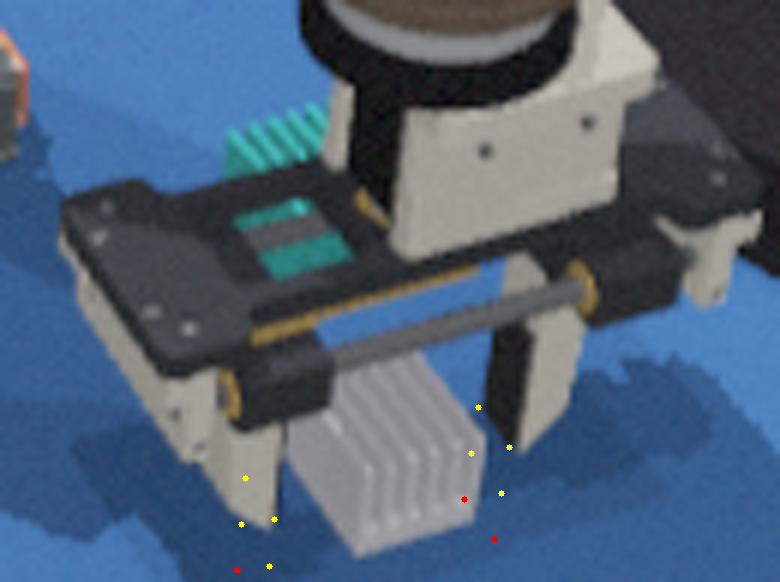

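The fingers straddle the bare heat sink, with tips at crop (275,527) and (520,450) about 9 mm above the table. Closing and lifting.

```bash

python3 -m crank '[0,0,0,0,0,0,30, 0,0,0,0,0,0,30, 0,0,0,0,0,0,30, 0,0,0,0,0,0,30, 0,0,0,0,0,0,30, 0,0,0,0,0,0,30]' 
python3 -m crank '[0,0,0,0,0,-5,30, 0,0,0,0,0,-15,30, 0,0,0,0,0,-30,30, 0,0,0,0,0,-40,30, 0,0,0,0,0,-30,30, 0,0,0,0,0,0,30]'
python3 go.py .526 -.336 .09 0
```

```text
time: 6.55
tool_pos: [0.6468, 0.0812, -0.0275]
ee_rot: [0.991, -0.131, 0.0, 0.0]
ft_force: [-0.6, 0.3, 0.9]
grip_width: 0.0399
grip_force: 30.0
time: 7.3
tool_pos: [0.6496, 0.0822, 0.0967]
ee_rot: [0.991, -0.131, 0.003, -0.001]
ft_force: [0.5, 0.1, -1.3]
grip_width: 0.0399
grip_force: 30.0
turn [-0.002 -0.007 -0.263] shift now-axes [-10.6 435.9   5.4] after-turn [-123.6  418.2    6.7] t 7.3 F [ 0.5  0.1 -1.3] w 0.039874570901124444 29.999837363138795
```

```bash

python3 -m crank '[0,0,-0.132,0,0,0,30, 0,0,-0.131,0,0,0,30, 0,0,0,-10,34,0,30, 0,0,0,-15,50,0,30, 0,0,0,-15,50,0,30, 0,0,0,-15,50,0,30, 0,0,0,-15,50,0,30, 0,0,0,-15,50,0,30]' | grep -E "pos|force"
python3 -m crank '[0,0,0,-15,50,0,30, 0,0,0,-15,50,0,30, 0,0,0,-9,34,0,30, 0,0,0,0,0,0,30, 0,0,0,0,0,0,30]' | grep -E "pos|force|time"
python3 go.py .526 -.336 -.023 0
```

```text
tool_pos: [0.5603, -0.204, 0.0917]
ft_force: [-0.1, 1.3, -0.5]
grip_force: 30.0
time: 8.93
tool_pos: [0.5225, -0.3353, 0.0918]
ft_force: [-0.0, -0.1, -0.3]
grip_force: 30.0
turn [-0.002  0.001  0.   ] shift now-axes [  3.6   0.9 114.8] after-turn [  3.5   0.7 114.8] t 8.93 F [-0.  -0.1 -0.3] w 0.03973808573036915 30.000063674524426
```

```bash

python3 -m crank '[0,0,0,3,1,25,30, 0,0,0,0,0,40,30, 0,0,0,0,0,25,30, 0,0,0,0,0,12,30, 0,0,0,0,0,5,30, 0,0,0,0,0,0,30, 0,0,0,0,0,0,30]' | grep -E "pos|force|time"
python3 -m crank '[0,0,0,0,0,2,30, 0,0,0,0,0,1,30, 0,0,0,0,0,0,30]' | grep -E "pos|force"
python3 -m crank '[0,0,0,0,0,2,30, 0,0,0,0,0,0,30]' | grep -E "pos|force"
```

```text
time: 9.8
tool_pos: [0.5266, -0.338, -0.0134]
ft_force: [0.4, 0.2, -0.6]
grip_force: 30.0
tool_pos: [0.5256, -0.3377, -0.0176]
ft_force: [-0.6, 0.4, -1.3]
grip_force: 30.0
tool_pos: [0.5255, -0.3376, -0.0198]
ft_force: [-0.4, -0.6, -0.7]
grip_force: 30.0
```

```bash

python3 -m crank '[0,0,0,0,0,2,30, 0,0,0,0,0,0,30]' | grep -E "pos|ft_force"
python3 -m crank '[0,0,0,0,0,1,30, 0,0,0,0,0,0,30]' | grep -E "pos|ft_force"
python3 -m crank '[0,0,0,0,0,0.5,30, 0,0,0,0,0,0,30]' | grep -E "pos|ft_force"
```

```text
tool_pos: [0.5255, -0.3375, -0.0218]
ft_force: [-0.7, -0.9, -1.4]
tool_pos: [0.5258, -0.3376, -0.0225]
ft_force: [0.1, 0.0, -0.7]
tool_pos: [0.5258, -0.3376, -0.0225]
ft_force: [-2.1, 0.9, 4.7]
```

Light contact at a reported −22.5 mm with +5 N, which is where the bin floor should be. Releasing and rising.

```bash

python3 -m crank '[0,0,0,0,0,0,45, 0,0,0,0,0,0,60, 0,0,0,0,0,0,65, 0,0,0,0,0,0,65]' | grep -E "pos|force|width"
python3 -m crank '[0,0,0,0,0,-10,65, 0,0,0,0,0,-20,65, 0,0,0,0,0,-45,65, 0,0,0,0,0,-45,65, 0,0,0,0,0,0,65]' | grep -E "pos|force|time"
python3 go.py .4345 .085 .09 -14.7
```

```text
tool_pos: [0.5257, -0.3376, -0.0232]
ft_force: [0.4, 0.8, 0.3]
grip_width: 0.0642
grip_force: 0.0
time: 12.3
tool_pos: [0.5295, -0.3393, 0.1032]
ft_force: [-0.0, -0.6, 0.5]
grip_force: 0.0
turn [ 0.004 -0.009  0.257] shift now-axes [ -95.2 -424.4   10. ] after-turn [-199.6 -386.3   13.2] t 12.3 F [-0.  -0.6  0.5] w 0.06511747295161101 0.0
```

```bash

python3 -m crank '[0,0,0.129,0,0,0,70, 0,0,0.128,0,0,0,70, 0,0,0,-14,-28,0,70, 0,0,0,-25,-48,0,70, 0,0,0,-25,-48,0,70, 0,0,0,-25,-48,0,70, 0,0,0,-25,-48,0,70, 0,0,0,-25,-48,0,70]' | grep -E "pos|ft_force"
python3 -m crank '[0,0,0,-25,-48,0,70, 0,0,0,-22,-42,0,70, 0,0,0,-14,-28,0,70, 0,0,0,0,0,0,70, 0,0,0,0,0,0,70]' | grep -E "pos|force|time"
python3 go.py .4345 .085 .02 -14.7
```

```text
tool_pos: [0.4589, -0.0415, 0.0975]
ft_force: [-0.1, 0.4, 0.5]
time: 13.92
tool_pos: [0.4306, 0.0858, 0.0971]
ft_force: [0.4, -0.9, 0.5]
grip_force: 0.0
turn [ 0.001 -0.    -0.001] shift now-axes [ 4.  -0.3 77.1] after-turn [ 4.  -0.2 77.1] t 13.93 F [ 0.4 -0.9  0.5] w 0.0701108073416534 0.0
```

```bash

python3 -m crank '[0,0,0,4,0,25,70, 0,0,0,0,0,40,70, 0,0,0,0,0,20,70, 0,0,0,0,0,0,70, 0,0,0,0,0,0,70]' | grep -E "pos|force|time"
python3 go.py .4345 .085 .01 -14.7
sed -e 's#cv2.imwrite.*#b=cv2.resize(a[290:460,50:250],(400,340));o=np.zeros((582,790,3),np.uint8);o[:,:390]=c[:,195:585];o[:340,390:]=b;cv2.imwrite("pics/"+sys.argv[1],o)#' ov.py >ov2.py
python3 ov2.py g5.png 248 160
```

```text
time: 14.55
tool_pos: [0.435, 0.085, 0.0125]
ft_force: [-0.5, -0.5, -0.7]
grip_force: 0.0
turn [-0.    -0.001 -0.002] shift now-axes [-0.5  0.1  2.5] after-turn [-0.5  0.1  2.5] t 14.55 F [-0.5 -0.5 -0.7] w 0.06988486477964242 0.0
```

View pics/g5.png

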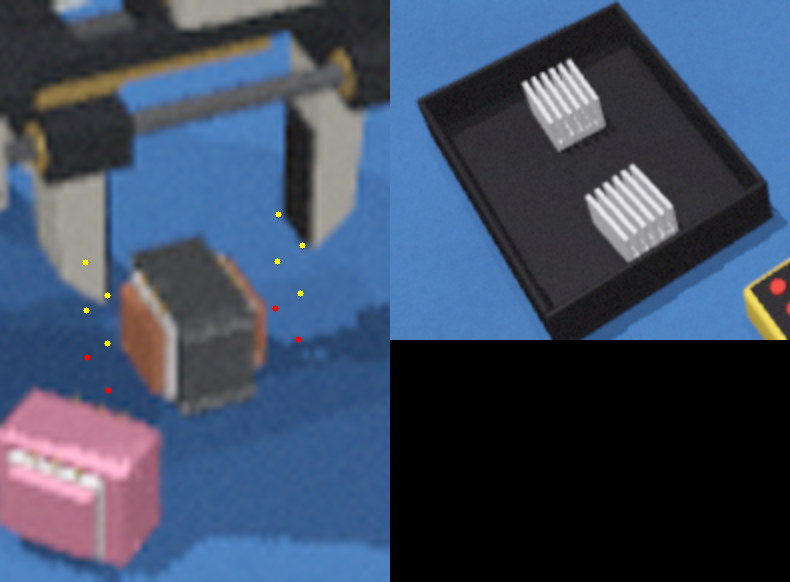

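The picture shows the heat sink upright in its bin beside the first one, at (630,215) in the inset. Over the transformer, the fingers straddle it with tips at (107,303) and (310,248). Going down to grip.

```bash

python3 -m crank '[0,0,0,0,0,12,70, 0,0,0,0,0,12,70, 0,0,0,0,0,10,70, 0,0,0,0,0,5,70, 0,0,0,0,0,0,70, 0,0,0,0,0,0,70]' | grep -E "pos|ft_force|time"
python3 -m crank '[0,0,0,0,0,3,70, 0,0,0,0,0,0,70]' | grep -E "pos|ft_force|time"
python3 -m crank '[0,0,0,0,0,0,30, 0,0,0,0,0,0,30, 0,0,0,0,0,0,30, 0,0,0,0,0,0,30, 0,0,0,0,0,0,30, 0,0,0,0,0,0,30]'|grep -E "pos|force|width"
```

```text
time: 15.35
tool_pos: [0.4345, 0.0857, -0.0269]
ft_force: [-0.4, -0.2, -0.0]
time: 15.6
tool_pos: [0.4343, 0.0855, -0.0301]
ft_force: [-0.6, -0.1, -1.1]
tool_pos: [0.4341, 0.085, -0.0301]
ft_force: [-0.4, -3.2, 3.1]
grip_width: 0.0418
grip_force: 30.0
```

Gripped on the coil faces, at a width of 41.8 mm. Lifting.

```bash

python3 -m crank '[0,0,0,0,0,-5,30, 0,0,0,0,0,-15,30, 0,0,0,0,0,-40,30, 0,0,0,0,0,-50,30, 0,0,0,0,0,-15,30, 0,0,0,0,0,0,30, 0,0,0,0,0,0,30]'|grep -E "pos|force|width|time"
python3 -m crank '[0,0,-0.138,0,0,0,30, 0,0,-0.138,0,0,0,30, 0,0,-0.138,0,0,0,30, 0,0,0,0,0,0,30]'|grep -E "pos|force|width"
python3 go.py .525 .3085 .09 9
```

```text
time: 17.23
tool_pos: [0.433, 0.085, 0.0937]
ft_force: [0.1, 0.0, -3.4]
grip_width: 0.0421
grip_force: 30.0
tool_pos: [0.4329, 0.0855, 0.0934]
ft_force: [-0.7, 0.7, -3.3]
grip_width: 0.042
grip_force: 30.0
turn [-0.001  0.003 -0.001] shift now-axes [ 125.6 -206.     3.2] after-turn [ 125.9 -205.8    3.4] t 17.73 F [-0.7  0.7 -3.3] w 0.04200220297978399 29.998391568660736
```

```bash

python3 -m crank '[0,0,0,11,-18,0,30, 0,0,0,26,-42,0,30, 0,0,0,26,-42,0,30, 0,0,0,26,-42,0,30, 0,0,0,24,-40,0,30, 0,0,0,13,-22,0,30, 0,0,0,0,0,0,30, 0,0,0,0,0,0,30]'|grep -E "pos|ft_force|width"
python3 go.py .525 .3085 -.02 9
```

```text
tool_pos: [0.5256, 0.3075, 0.0935]
ft_force: [0.4, 0.9, -3.0]
grip_width: 0.0419
turn [ 0.002  0.003 -0.002] shift now-axes [ -0.2  -1.3 113.5] after-turn [ -0.5  -1.1 113.5] t 18.73 F [ 0.4  0.9 -3. ] w 0.04187684380414306 29.999244511127472
```

```bash

python3 -m crank '[0,0,0,0,-1,25,30, 0,0,0,0,0,40,30, 0,0,0,0,0,25,30, 0,0,0,0,0,12,30, 0,0,0,0,0,6,30, 0,0,0,0,0,0,30, 0,0,0,0,0,0,30]' | grep -E "pos|ft_force|time"
python3 -m crank '[0,0,0,0,0,3,30, 0,0,0,0,0,1,30, 0,0,0,0,0,0,30]' | grep -E "pos|ft_force"
python3 -m crank '[0,0,0,0,0,2,30, 0,0,0,0,0,0,30]' | grep -E "pos|ft_force"
```

```text
time: 19.6
tool_pos: [0.5272, 0.3102, -0.012]
ft_force: [-0.3, 0.4, -3.1]
tool_pos: [0.5264, 0.3096, -0.0171]
ft_force: [-0.4, 0.1, -2.7]
tool_pos: [0.5263, 0.3096, -0.0193]
ft_force: [-0.0, 0.3, -3.3]
```

```bash

python3 -m crank '[0,0,0,0,0,2,30, 0,0,0,0,0,0,30]' | grep -E "pos|ft_force"
python3 -m crank '[0,0,0,0,0,2,30, 0,0,0,0,0,0,30]' | grep -E "pos|ft_force"
python3 -m crank '[0,0,0,0,0,1,30, 0,0,0,0,0,0,30]' | grep -E "pos|ft_force"
python3 -m crank '[0,0,0,0,0,0.5,30, 0,0,0,0,0,0,30]' | grep -E "pos|ft_force"
```

```text
tool_pos: [0.5263, 0.3096, -0.0213]
ft_force: [-0.3, -0.5, -3.0]
tool_pos: [0.5263, 0.3096, -0.0233]
ft_force: [-0.7, -0.4, -3.1]
tool_pos: [0.5264, 0.3097, -0.0241]
ft_force: [0.2, 0.1, -3.6]
tool_pos: [0.5264, 0.3097, -0.0246]
ft_force: [0.6, -0.2, -3.8]
```

```bash

python3 -m crank '[0,0,0,0,0,0.5,30, 0,0,0,0,0,0,30]' | grep -E "pos|ft_force"
python3 -m crank '[0,0,0,0,0,0.5,30, 0,0,0,0,0,0,30]' | grep -E "pos|ft_force"
```

```text
tool_pos: [0.5265, 0.3097, -0.0249]
ft_force: [0.3, -0.3, -2.6]
tool_pos: [0.5265, 0.3097, -0.025]
ft_force: [-0.8, -1.2, 4.7]
```

Contact (−3 N to +4.7 N) at the expected floor height. Releasing, rising, and moving clear for a last look.

```bash

python3 -m crank '[0,0,0,0,0,0,47, 0,0,0,0,0,0,60, 0,0,0,0,0,0,66, 0,0,0,0,0,0,66]' | grep -E "pos|force|width"
python3 -m crank '[0,0,0,0,0,-10,66, 0,0,0,0,0,-20,66, 0,0,0,0,0,-45,66, 0,0,0,0,0,-50,66, 0,0,0,0,0,-30,66, 0,0,0,0,0,0,66]' | grep -E "pos|force|time"
python3 -m crank '[0,0,0,0,40,0,66, 0,0,0,0,60,0,66, 0,0,0,0,60,0,66, 0,0,0,0,60,0,66, 0,0,0,0,40,0,66, 0,0,0,0,0,0,66, 0,0,0,0,0,0,66, 0,0,0,0,0,0,66]' | grep -E "pos|force|time"
python3 - <<'E'
from bench import r
import cv2,numpy as np
a=r.capture("scene");t=r.capture("top")
o=np.hstack([cv2.resize(a[150:270,360:540],(400,267)),cv2.resize(a[290:450,50:250],(400,267))])
u=np.hstack([cv2.resize(t[170:320,100:320],(400,273)),cv2.resize(t[140:290,380:600],(400,273))])
cv2.imwrite("pics/end.png",np.vstack([o,u]))
E
```

```text
tool_pos: [0.5265, 0.3097, -0.0257]
ft_force: [0.1, 0.4, 0.0]
grip_width: 0.0658
grip_force: 0.0
time: 22.98
tool_pos: [0.5287, 0.3114, 0.1342]
ft_force: [-0.1, -0.4, -0.3]
grip_force: 0.0
time: 23.98
tool_pos: [0.5666, 0.055, 0.1295]
ft_force: [-0.2, 0.9, 0.1]
grip_force: 0.0
```

View pics/end.png

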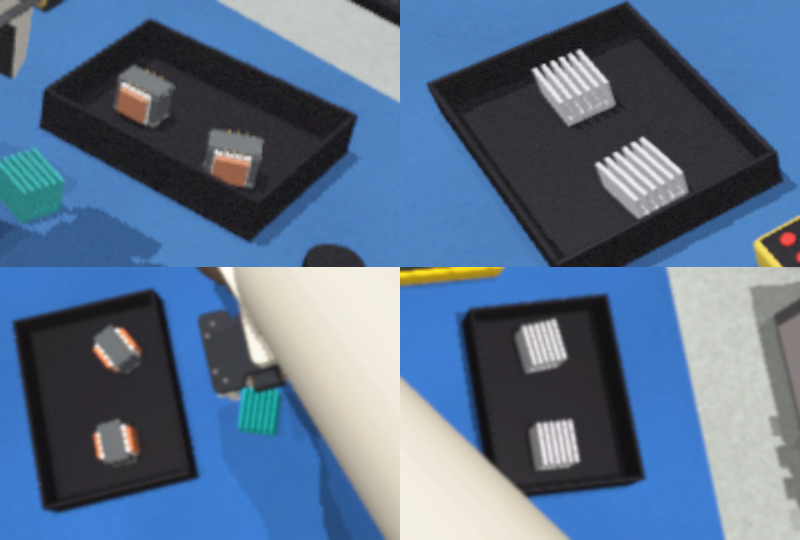

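The last picture shows both parts upright on their bin floors beside their mates. In the top view the transformer is at (117,442) and the heat sink at (555,443). The gripper is empty and clear of everything.

```bash
python3 -c "
from bench import r
print(r.sign_off())"
```

```text
the job is handed in; nothing more can be done
None
```

The heat sink and the transformer each stand upright in the matching bin beside the part already there, released gently, and the job was handed in at about 24 s of the 58 s allowed.

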